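# Fit the T-handle to the book press and tighten it

## Task

A freshly glued notebook is waiting in the green book press. Put the loose T-handle on the toothed spindle head on top of the press, turn it until the teeth mesh and push it fully home, then turn it clockwise (seen from above) as far as the stop so that the plate clamps the notebook. Leave the handle in place on the press, and do not knock over or shift the cup, the glue stick or the tin.

Things in the scene. Friction and masses are not known exactly. Their poses are not given: they have to be found in the camera images.
- handle: Loose steel T-handle with a wooden bar, 0.22 kg, upright on its hub on the desk. Origin: centre of the hub's underside; z up its axis; x along the bar. Dark hub 46 mm across, 0 to 29 mm up; neck 12 mm thick above it (its lowest 3 mm: 20 mm). Socket, open below: plain bore 36 mm across, 8 mm deep, then from 8 to 20 mm six inward teeth, 24 mm across inside, with six slots between.
- handle_bar (a point): Centre of the handle's wooden bar, 55 mm above the hub's underside; x along the bar. The bar is 106 mm long (125 mm over its brass end knobs, 19 mm thick), 14 mm wide (y), 16 mm high; free all round, 18 mm above the hub. Two opposite slots of the socket lie in line with the bar, the others every 60 degrees, so the handle fits the spindle in any of six turns.
- spindle_seat (a point): Centre of the upper face of the dark flange (44 mm across) of the spindle, 109 mm above the desk: the hub's underside rests here when fully home. z up; x along one tooth, turns with the spindle. Six outward teeth, every 60 degrees, 5 mm wide, 32 mm across the tips, stand 18 mm up; a blunt cone tops the core. Play about 8 degrees each way. Unmeshed, the hub rests on the tooth tops 10 mm above this point.
- press: Green book press, fixed to the desk, with a blue notebook in it. Origin: centre of its underside, x to its back, y along its crossbeam. Base 150 (x) x 200 (y) mm; crossbeam 42 x 200 mm, its top 101 mm and end nuts 107 mm above the desk; only the spindle head, in the middle, stands higher (134 mm).
- spindle (a joint): Turn of the spindle head in rad: 0 = plate raised, grows as it is turned clockwise seen from above, and has a hard stop at 1.3, where the plate bears on the notebook. Stiff (about 0.2 N m) and stays where it is left. Starts between 0 and 0.3.
- cup_copper: Copper-coloured empty pen cup, 68 mm across, 84 mm high, standing loose. Origin: centre of its underside, z up. Leave alone.
- glue_stick: Yellow glue stick, 25 mm across, 91 mm high, standing loose. Origin: centre of its underside, z up. Leave alone.
- stamp_tin: Flat blue ink-pad tin, 62 x 92 x 18 mm, lying loose. Origin: centre of its underside. Leave alone.
Things that resemble listed ones, but are neither listed nor needed, are in the scene too. What is shaped like the handle but turquoise is not meant.

How it is judged (in metres and radians):
On the way, in this order (a step that is already met when the one before it is completed fails the run):
1. the handle is on the spindle head with its teeth meshed and its hub down on the flange (z of handle in the frame of spindle_seat between -0.004 and 0.003 m and horizontal distance between handle and spindle_seat below 0.004 m and angle between handle's own z axis and vertical below 0.1 rad), for 0.2 s.
2. with the handle home, the spindle is turned clockwise to its stop (value of joint spindle above 1.15 rad and z of handle in the frame of spindle_seat below 0.004 m and horizontal distance between handle and spindle_seat below 0.004 m), for 0.2 s.
At the end, for the whole second after the job is handed in: The spindle is turned to its stop (beyond 1.15 of 1.3 rad) and the handle sits on it, at rest and released, teeth meshed: underside within 4 mm of the flange, within 4 mm of the axis, upright within 0.1 rad (all of step 2 and z of handle in the frame of spindle_seat above -0.004 m and angle between handle's own z axis and vertical below 0.1 rad and linear speed of handle below 0.02 m/s); the robot touches nothing.
It fails at once if the cup is shifted by more than 30 mm or knocked over (distance of cup_copper from where it was at the start of the episode above 0.03 m or angle between cup_copper's own z axis and vertical above 0.5 rad).
It fails at once if the glue stick is shifted by more than 30 mm or knocked over (distance of glue_stick from where it was at the start of the episode above 0.03 m or angle between glue_stick's own z axis and vertical above 0.5 rad).
It fails at once if the tin is shifted by more than 30 mm (distance of stamp_tin from where it was at the start of the episode above 0.03 m).
It also fails if it takes over 45 s, if anything falls off the work surface, if the arm or the gripper's body presses on something with over 40 N, if the wrist force passes 120 N, or if a joint passes its speed limit or range.

## Robot

A 6-joint arm with a two-finger parallel gripper is mounted at the origin on the work surface; the furniture and walls round the work are solid. World frame = base frame: x ahead of the robot, y to its left, z up, the work surface at z = 0. Lengths are in m, angles in degrees, forces in N, time in s.
With the tool pointing down it reaches from about 0.25 to 0.725 m from the base axis. Payload 9.7 kg.
Tool frame: the origin (TCP) lies on the centre line of the jaws, within the pads' length; the fingertips stand bot.nose_length ahead of it and the grasp point (between the pads) lies 11 mm behind it (bot.nose_length is the distance from the TCP to the fingertips, in m); z points along the fingers, y is the line along which they close (so a half turn about z gives the same grasp; the last joint's range is limited). The gripper opens to 85 mm and grips with 20 to 120 N. Pads are 22 mm wide; open, the fingers measure 114 mm over their backs; the gripper's body (76 mm by 85 mm) begins 54 mm behind the grasp point. The pads swing forward as they close: fully open they stand 13 mm farther back than shut.
Start: joints at [65.088, 4.979, 10.078, 95.1, 0, 90], TCP at [0.232, 0.499, 0.239] pointing down, gripper open.
Joint ranges: [-179.16, 179.16], [-48.56, 103.87], [-65.8, 70.77], [-126.05, 130.52], [-82.76, 87.17], [-180, 180]. Speed limits (degrees/s): [127.2, 127.2, 147.25, 180, 180, 180].

## Interface

Orientations are given as [roll, pitch, yaw] about the fixed x, y, z axes, in that order (R = Rz(yaw) Ry(pitch) Rx(roll)).
In Python, from workcell import bot gives the robot as it stands. The module is installed in compiled form; this text tells all that it offers.
- The arm moves only by the shell command python3 -m inch 'ROWS' [OPENING] [FORCE]. ROWS is JSON, a list of rows, each a list of 4 numbers: the shift along the world's x, y, z in cm, then the turn about the world's z in degrees. A call has exactly 8 rows; each row is the pose to reach, as a shift and turn from the pose commanded when the call began; what a row does not reach only later rows make up. A row lasts 1/8 s, in which the tool goes at most 62.5 mm and 10.7 degrees, less where a joint would pass 70% of its speed; a pose out of reach is approached as far as the arm can. A call with a gripper value outside its range is refused whole. OPENING is the finger opening in cm, from 0 to 8.54, set as the call begins (- or left out, the last holds). The fingers move at their own pace and stop on an object; FORCE is the grip in N (left out, the last holds). Time passes only in rows, so rows that repeat a pose let the fingers close, or fill a call up. It gives the time, the measured TCP pose, the force, the opening and the grip force at its end, in the units of the state.
- bot.get_obs(): the state, without advancing time (a new reading comes with each control period).
- bot.camera(name): name is "side" or "top" or "wrist"; returns a dict with "img" (400x640x3 uint8, red, green, blue), "fovy" (degrees; the focal length in pixels is half the picture's height over the tangent of half this angle, whatever the lens; pixels are square), "cx", "cy" (the principal point, pixels), "R" (3x3) and "t" (3): a world point X has camera coordinates R X + t; the wrist camera has in their place "mount" (4x4, takes a point from camera to tool coordinates, whose origin is the TCP and whose axes are the flange's). Camera axes: x right, y down, z forward; pixel columns grow to the right and rows downward; lengths in m; the calibration is good to about 2 mm. The wrist camera is an equidistant fisheye: a pixel r from the principal point sees the ray r / f radians off the axis. A picture is of the moment at which its call begins: read the wrist's pose just before it. There is no depth.
- bot.job_done(): hands the job in; it is judged then, once.
Trained networks look in a picture, given as the dict that the camera call returned (one of the last four; its "shot" number tells which), for a name from the list of things; names that differ only in an ending like _2 or _b are one class to them, and where a whole thing is asked for, a point or a joint stands for the part that bears it (a point fixed in the world has none). Each returns a list of dicts, best first, with "score" (0 to 1); they miss things now and then, are a little off and sometimes report something else, mostly with a low value. They report only what shows in the picture. A call takes as long as a camera call. They do not tell look-alikes from the thing itself.
- bot.find_in(thing, picture): "point" ([column, row] in pixels, amid what is visible of it).
- bot.landmark_of(thing, picture): "point" ([column, row] in pixels: a listed point, or the origin of a listed thing).
The state is a dict: "time": time; "q": joint angles; "qd": joint speeds; "joint_efforts": joint torques, N m; "ee_pos": TCP position; "tcp_rot": TCP orientation; "wrist_force": force on the tool from outside, world axes, zero at the start; "torque": the same for the moment, N m; "opening": finger opening in m; "grasp_force": force on a finger pad.
Only numpy, scipy, OpenCV 4.12 (cv2) and the standard library are available. Lean on these libraries where they do the work, as an engineer would, in place of code of your own. Each camera call takes 0.05 s, during which the arm holds its last target. There are 200 camera calls.

## Working session

There is one attempt and no reset: what is moved stays moved. The work goes in short steps, Python scripts to look and compute and a shell command to move; the robot and the scene stay as the last step left them, time stands still between calls to the robot, and variables do not carry over. Pictures are saved under pics/ and viewed, at most 10 in all, crops included, and the job is handed in when it is done.

```bash
mkdir -p pics; cat > h.py <<'E'
import numpy as np, cv2
from scipy.spatial.transform import Rotation as Ro
from workcell import bot
def f(c): return 200/np.tan(np.radians(c["fovy"])/2)
def ray(c,p,obs=None):
    "origin, direction in world"
    u=np.array([p[0]-c["cx"],p[1]-c["cy"]])/f(c)
    if "mount" in c:
        r=np.hypot(*u); d=np.array([*(u/max(r,1e-9)*np.sin(r)),np.cos(r)])
        M=np.array(c["mount"]); T=Ro.from_euler("xyz",obs["tcp_rot"],degrees=True).as_matrix()
        return T@M[:3,3]+obs["ee_pos"], T@M[:3,:3]@d
    R=np.array(c["R"]); return -R.T@c["t"], R.T@np.array([*u,1])
def onz(c,p,z,obs=None):
    o,d=ray(c,p,obs); return o+d*(z-o[2])/d[2]
def proj(c,X): 
    x=np.array(c["R"])@X+c["t"]; return x[:2]/x[2]*f(c)+[c["cx"],c["cy"]]
def tri(rs):
    A=0;b=0
    for o,d in rs:
        d=d/np.linalg.norm(d);P=np.eye(3)-np.outer(d,d);A=A+P;b=b+P@o
    return np.linalg.solve(A,b)
def save(c,n,box=None,s=1):
    i=c["img"][:,:,::-1]
    if box: i=i[box[1]:box[3],box[0]:box[2]]
    cv2.imwrite("pics/"+n,cv2.resize(i,None,fx=s,fy=s,interpolation=cv2.INTER_CUBIC))
E
python3 - <<'E'
from h import *
o=bot.get_obs();print(o["ee_pos"],o["tcp_rot"],bot.nose_length,o["time"])
cs={n:bot.camera(n) for n in ("top","side","wrist")}
for n,c in cs.items():
    save(c,n+".png")
for n,c in cs.items():
    for t,z in (("handle",0),("handle_bar",.055),("spindle_seat",.109),("press",0),("cup_copper",0),("glue_stick",0),("stamp_tin",0)):
        for r in bot.landmark_of(t,c)[:3]:
            print(n,t,round(r["score"],2),np.round(r["point"]),np.round(onz(c,r["point"],z,o),3))
a=cv2.imread("pics/top.png");b=cv2.imread("pics/side.png")
E
```

```text
[0.23157881 0.49863867 0.23858857] [-1.79925434e+02  1.62684420e-03  1.55089869e+02] 0.008 0.0
top handle 0.57 [356. 167.] [ 0.556 -0.132  0.   ]
top handle_bar 0.79 [377. 207.] [ 0.435 -0.191  0.055]
top handle_bar 0.58 [357. 164.] [ 0.557 -0.133  0.055]
top spindle_seat 0.49 [261. 174.] [0.512 0.128 0.109]
top press 0.69 [265. 181.] [0.509 0.131 0.   ]
top cup_copper 0.63 [415. 156.] [ 0.592 -0.306  0.   ]
top glue_stick 0.6 [245. 242.] [0.331 0.183 0.   ]
top stamp_tin 0.72 [446. 221.] [ 0.405 -0.396  0.   ]
side handle 0.82 [328. 267.] [ 0.431 -0.195  0.   ]
side handle 0.6 [362. 240.] [ 0.549 -0.139  0.   ]
side handle_bar 0.8 [366. 219.] [ 0.558 -0.135  0.055]
side handle_bar 0.66 [332. 244.] [ 0.444 -0.189  0.055]
side handle_bar 0.41 [330. 268.] [ 0.404 -0.257  0.055]
side spindle_seat 0.64 [300. 160.] [0.501 0.13  0.109]
side press 0.71 [303. 192.] [0.512 0.139 0.   ]
side cup_copper 0.78 [419. 275.] [ 0.594 -0.3    0.   ]
side glue_stick 0.49 [235. 197.] [0.322 0.197 0.   ]
side stamp_tin 0.89 [363. 340.] [ 0.403 -0.392  0.   ]
wrist press 0.57 [210. 379.] [0.508 0.13  0.   ]
wrist glue_stick 0.55 [163. 302.] [0.317 0.168 0.   ]
wrist stamp_tin 0.64 [209. 376.] [0.498 0.134 0.   ]
wrist stamp_tin 0.54 [ 55. 370.] [ 0.409 -0.422  0.   ]
```

```bash
python3 -c "
import cv2,numpy as np
a=cv2.imread('pics/top.png')[120:280,200:480];b=cv2.imread('pics/side.png')[120:380,200:480]
r=lambda i:cv2.resize(i,None,fx=1.4,fy=1.4,interpolation=2)
cv2.imwrite('pics/m1.png',cv2.resize(np.vstack([a,b]),None,fx=1.4,fy=1.4,interpolation=2))
"
```

```text
(no output)
```

View pics/m1.png

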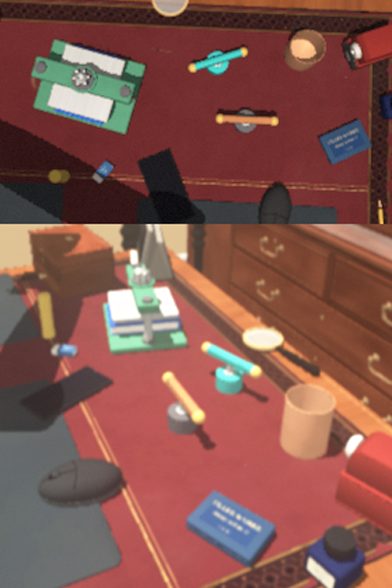

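Candidates: the wooden-bar handle on a dark hub at top (376,206) / side (331,243), and the turquoise look-alike at top (356,164) / side (363,219). I choose the wooden one at about (0.435, -0.19), bar roughly along y. The press's spindle is at top (258,175). Next I move over the handle for a close look.

```bash
python3 -m inch '[[3,-4,0,-8],[6,-9,0,-16],[9,-14,0,-24],[12,-20,0,-32],[14,-25,0,-40],[16,-31,0,-48],[18,-36,0,-56],[19,-41,0,-65]]' 8 30
python3 -m inch '[[1,-5,0,0],[1,-10,0,0],[1,-15,0,0],[1,-20,0,0],[1,-25,0,0],[1,-28,0,0],[1,-28,0,0],[1,-28,0,0]]'
python3 - <<'E'
from h import *
for k in range(1):
    o=bot.get_obs();c=bot.camera("wrist");print(o["ee_pos"],o["tcp_rot"],o["q"])
    print(np.round(c["mount"],3))
    save(c,"w1.png")
    for t,z in (("handle",0),("handle_bar",.055)):
        for r in bot.landmark_of(t,c)[:3]: print(t,r["score"],np.round(r["point"]),np.round(onz(c,r["point"],z,o),3))
E
```

```text
time: 2.2
ee_pos: [0.4222, 0.0869, 0.2393]
tcp_rot: [180.0, -0.0, 89.8]
wrist_force: [1.0, 0.8, 0.2]
opening: 0.0799
grasp_force: 0.0
time: 3.2
ee_pos: [0.4316, -0.1908, 0.2393]
tcp_rot: [-180.0, -0.0, 90.1]
wrist_force: [-0.2, 0.2, -0.1]
opening: 0.0802
grasp_force: 0.0
[ 0.43159947 -0.19084737  0.23928806] [-1.79993484e+02 -1.39973117e-02  9.00718269e+01] [-2.38603150e+01 -5.66450154e+00 -5.12729847e-01  9.51634055e+01
  1.01506882e-02  6.60678563e+01]
[[-0.    -0.949 -0.314  0.081]
 [ 1.    -0.     0.001 -0.002]
 [-0.001 -0.314  0.949 -0.135]
 [ 0.     0.     0.     1.   ]]
handle 0.78 [331. 163.] [ 0.441 -0.185  0.   ]
handle 0.62 [424. 121.] [ 0.558 -0.128  0.   ]
handle_bar 0.97 [332. 177.] [ 0.441 -0.188  0.055]
handle_bar 0.74 [430. 248.] [ 0.561 -0.275  0.055]
handle_bar 0.7 [443. 126.] [ 0.561 -0.129  0.055]
```

View pics/w1.png

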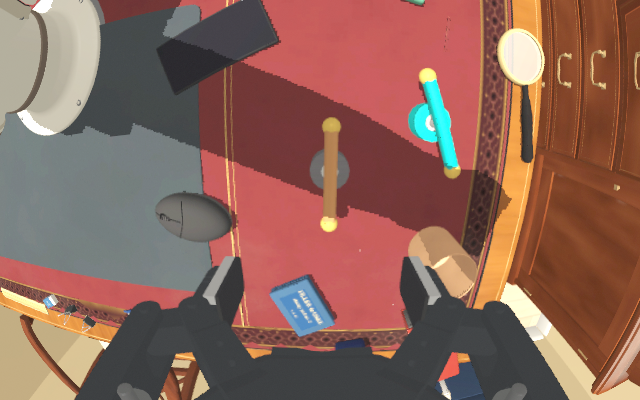

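The wrist view shows the wooden handle with a dark hub at (331,172), knobs at (331,126) and (328,224). The turquoise one at (430,120) is separate.

```bash
python3 - <<'E'
from h import *
o=bot.get_obs();c=bot.camera("wrist")
hsv=cv2.cvtColor(c["img"],cv2.COLOR_RGB2HSV)
save(c,"w2.png",(290,100,370,250),4)
a=onz(c,(331,126),.055,o);b=onz(c,(328.5,224),.055,o);d=a-b
print(a,b,(a+b)/2,np.linalg.norm(d),np.degrees(np.arctan2(d[1],d[0])))
t=bot.camera("top");k=[r for r in bot.landmark_of("handle_bar",t) if r["point"][1]>190]
w=[r for r in bot.landmark_of("handle_bar",c)][0]
print(tri([ray(c,w["point"],o),ray(t,k[0]["point"])]))
print(onz(c,(452,171),.055,o))
E
```

```text
[ 0.43985411 -0.13386674  0.055     ] [ 0.43822845 -0.24187492  0.055     ] [ 0.43904128 -0.18787083  0.055     ] 0.10802041704400826 89.13769593110092
[ 0.39400387 -0.12415456  0.47210996]
[ 0.57669881 -0.17901302  0.055     ]
```

View pics/w2.png

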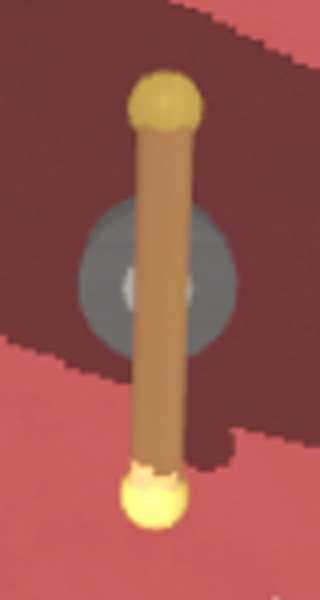

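Wooden bar on a dark hub, confirmed. Bar centre is about (0.439, -0.188), yaw 89°, and the knob spacing of 108 mm fits the given size.

```bash
python3 -m inch '[[0.7,0.3,-3,-1],[0.7,0.3,-7,-1],[0.7,0.3,-11,-1],[0.7,0.3,-14,-1],[0.7,0.3,-17,-1],[0.7,0.3,-18.5,-1],[0.7,0.3,-19.5,-1],[0.7,0.3,-19.5,-1]]' 5 30
python3 -m inch '[[0,0,0,0],[0,0,0,0],[0,0,0,0],[0,0,0,0],[0,0,0,0],[0,0,0,0],[0,0,0,0],[0,0,0,0]]' 0 60
```

```text
time: 4.55
ee_pos: [0.4387, -0.1881, 0.0444]
tcp_rot: [-180.0, -0.0, 89.1]
wrist_force: [0.2, 0.0, 0.6]
opening: 0.05
grasp_force: 0.0
time: 5.55
ee_pos: [0.4392, -0.1884, 0.045]
tcp_rot: [179.9, 0.0, 89.1]
wrist_force: [-0.2, -0.0, 5.8]
opening: 0.0131
grasp_force: 62.9
```

```bash
python3 -m inch '[[0,0,1,0],[0,0,4,0],[0,0,8,0],[0,0,12,0],[0,1,15,0],[2,5,16,0],[4,10,16,0],[5,13,16,0]]'
python3 -m inch '[[0.5,3,0,0],[1,6,0,0],[1.5,8,-0.5,0],[1.5,9,-1,0],[1.5,9,-1,0],[1.5,9,-1,0],[1.5,9,-1,0],[1.5,9,-1,0]]'
python3 - <<'E'
from h import *
o=bot.get_obs();c=bot.camera("wrist");print(o["ee_pos"],o["tcp_rot"],o["q"][5])
rs=bot.landmark_of("spindle_seat",c)[:3]
for r in rs: print(r["score"],r["point"],onz(c,r["point"],.109,o))
p=rs[0]["point"];x,y=int(p[0]),int(p[1]);print(x,y)
save(c,"w3.png",(x-60,y-60,x+60,y+60),5); save(c,"w3f.png")
E
```

```text
time: 6.55
ee_pos: [0.489, -0.0563, 0.2044]
tcp_rot: [-180.0, -0.0, 89.1]
wrist_force: [-0.0, -0.6, -2.0]
opening: 0.013
grasp_force: 61.7
time: 7.55
ee_pos: [0.5037, 0.0314, 0.1945]
tcp_rot: [180.0, 0.0, 89.0]
wrist_force: [-0.7, -0.5, -1.9]
opening: 0.0129
grasp_force: 61.7
[0.50367718 0.03136786 0.19445201] [1.79987469e+02 1.36736411e-03 8.90465505e+01] 94.5183866876728
0.64 [321.7, 70.4] [0.5039083  0.13497287 0.109     ]
321 70
```

View pics/w3.png

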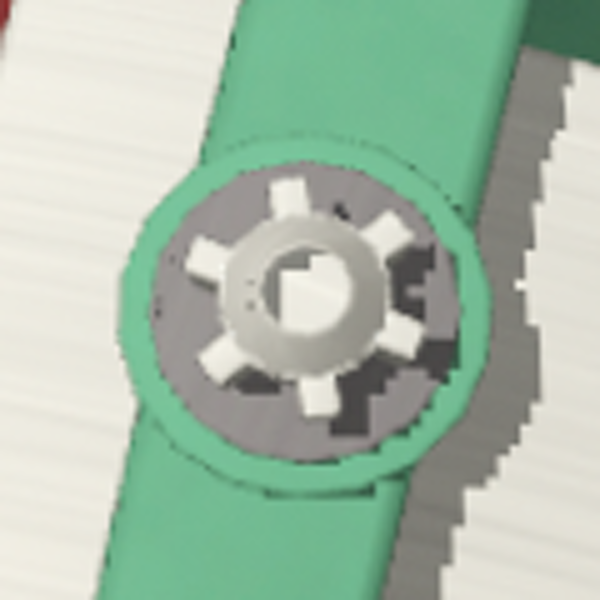

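View pics/w3f.png

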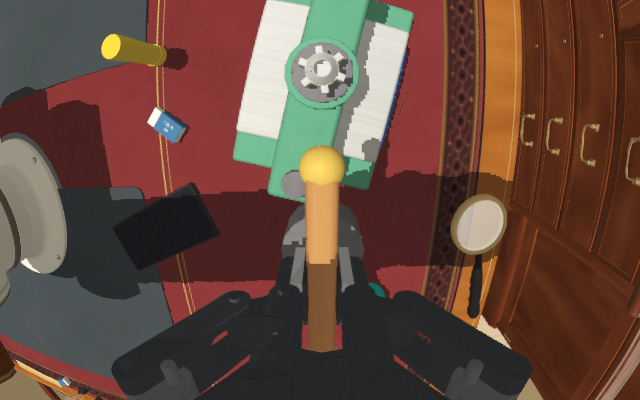

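The spindle head is at about (322,71) with six light teeth clearly visible. The held bar's front knob is at (322,166). Now I fit the tooth phase, the centre and the handle's offset in the hand.

```bash
python3 - <<'E'
from h import *
o=bot.get_obs();c=bot.camera("wrist")
P=[(289,180),(402,222),(412,347),(320,413),(212,372),(196,250)]
X=np.array([onz(c,(261+x/5,10+y/5),.127,o)[:2] for x,y in P]);m=X.mean(0);d=X-m
print("centre",m,np.hypot(*d.T)*1e3); a=np.degrees(np.arctan2(d[:,1],d[:,0]));print("ang",a, a%60)
print("flange",onz(c,(261+306/5,10+311/5),.109,o))
F=np.array([onz(c,(261+x/5,10+y/5),.109,o) for x,y in ((150,311),(462,311),(306,160),(306,463))]);print(F)
z=o["ee_pos"][2]+.011
k=onz(c,(322,165.5),z,o);print("knob",k,"rel",k-o["ee_pos"])
# hub detection & seat by top cam
t=bot.camera("top");s=bot.camera("side")
for n in ("spindle_seat","handle_bar"):
    A=bot.landmark_of(n,t)[:1];B=bot.landmark_of(n,s)[:1]
    if A and B: print(n,A[0],B[0],tri([ray(t,A[0]["point"]),ray(s,B[0]["point"])]),onz(t,A[0]["point"],.109))
print("hub",[(r["score"],r["point"]) for r in bot.landmark_of("handle",c)[:2]])
save(c,"w4.png",(262,130,382,260),4)
E
```

```text
centre [0.50403877 0.13403066] [15.68234464 15.91442627 15.17927841 15.48312264 15.51307934 15.29783651]
ang [  96.62397982   38.06853709  -26.60022148  -83.8825701  -141.25427965
  154.81361525] [36.62397982 38.06853709 33.39977852 36.1174299  38.74572035 34.81361525]
flange [0.50419478 0.13384659 0.109     ]
[[0.48244505 0.13449357 0.109     ]
 [0.52596744 0.13381035 0.109     ]
 [0.50455558 0.15585299 0.109     ]
 [0.50384171 0.11211813 0.109     ]]
knob [0.50305777 0.08651896 0.20538373] rel [-0.00061905  0.05496946  0.011     ]
handle_bar {'point': [355.1, 164.4], 'score': 0.62} {'point': [316.8, 135.8], 'score': 0.83} [ 0.48321295 -0.10354681  0.26780632] [ 0.54398946 -0.12416405  0.109     ]
hub [(0.58, [320.9, 229.2]), (0.55, [366.1, 292.0])]
```

View pics/w4.png

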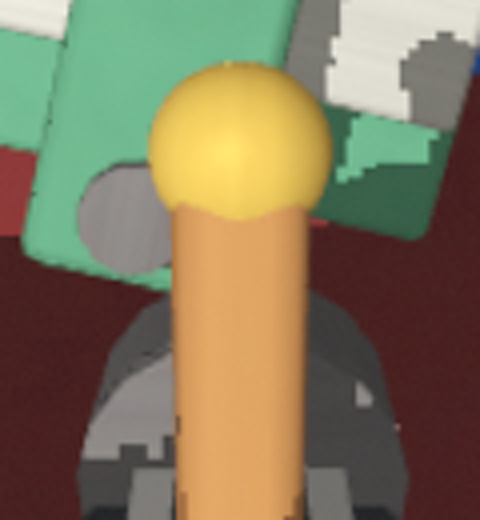

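```bash
python3 - <<'E'
from h import *
o=bot.get_obs();c=bot.camera("wrist");e=np.array(o["ee_pos"])
print("front",onz(c,(322.5,200.5),.1505,o)-e-[0,.023,0])
for z in (.15,.1795): print("L,R",onz(c,(282,250),z,o)-e,onz(c,(363.7,250),z,o)-e)
# knob silhouette centre
print(onz(c,(322,165),.2055,o)-e,"cam",ray(c,(322,165),o)[0], f(c))
g=cv2.cvtColor(c["img"],cv2.COLOR_RGB2GRAY)
print(g[185:215:1,305],g[185:215,340])
E
```

```text
front [-0.00072667 -0.00100571 -0.04380371]
L,R [-0.02768654 -0.01175599 -0.04430371] [ 0.02571988 -0.01265418 -0.04430371]
L,R [-0.02322568  0.00340623 -0.01480371] [ 0.02140837  0.00265558 -0.01480371]
[-0.00064051  0.0552194   0.01119629] cam [0.50314207 0.11237339 0.32959676] 309.70691628693146
[134 134 133 134 133 133 132 131 131 131 131 129 130 130 130 129 129 128
 128 128 128 127 117 115 116 116 116 114 114 114] [84 64 48 48 48 48 46 46 45 44 43 45 46 44 45 44 43 51 57 58 60 60 59 58
 60 60 61 58 59 59]
```

```bash
python3 -m inch '[[2,1,0,9],[4,2,0,18],[6,3.5,0,27],[8,5,0,36],[9.4,6.1,0,45],[9.4,6.1,0,54],[9.4,6.1,0,63],[9.4,6.1,0,67.3]]'
python3 -m inch '[[0,0,0,0],[0,0,0,0],[0,0,0,0],[0,0,0,0],[0,0,0,0],[0,0,0,0],[0,0,0,0],[0,0,0,0]]'
python3 - <<'E'
from h import *
o=bot.get_obs();c=bot.camera("wrist");print(o["ee_pos"],o["tcp_rot"],o["q"][5])
rs=bot.landmark_of("spindle_seat",c)[:1];print(rs, onz(c,rs[0]["point"],.109,o))
x,y=map(int,rs[0]["point"]);y=max(y,35)
img=c["img"][:,:,::-1]
A=cv2.resize(img[y-35:y+35,x-60:x+60],None,fx=5,fy=5,interpolation=2)
B=img[130:180,262:382];B=cv2.resize(B,None,fx=5,fy=5,interpolation=2)
print(x-60,y-35);cv2.imwrite("pics/w5.png",np.vstack([A,B]))
E
```

```text
time: 9.1
ee_pos: [0.5977, 0.0929, 0.1941]
tcp_rot: [-180.0, -0.0, 156.6]
wrist_force: [0.6, -0.3, -1.9]
opening: 0.0123
grasp_force: 61.7
time: 10.1
ee_pos: [0.5977, 0.0928, 0.1943]
tcp_rot: [-180.0, 0.0, 156.4]
wrist_force: [0.4, -0.6, -1.3]
opening: 0.0131
grasp_force: 61.7
[0.59768929 0.09282439 0.19430451] [-1.79999887e+02  3.84312910e-03  1.56384909e+02] 32.443900063210464
[{'point': [323.3, 75.5], 'score': 0.93}] [0.50479478 0.13390029 0.109     ]
263 40
```

View pics/w5.png

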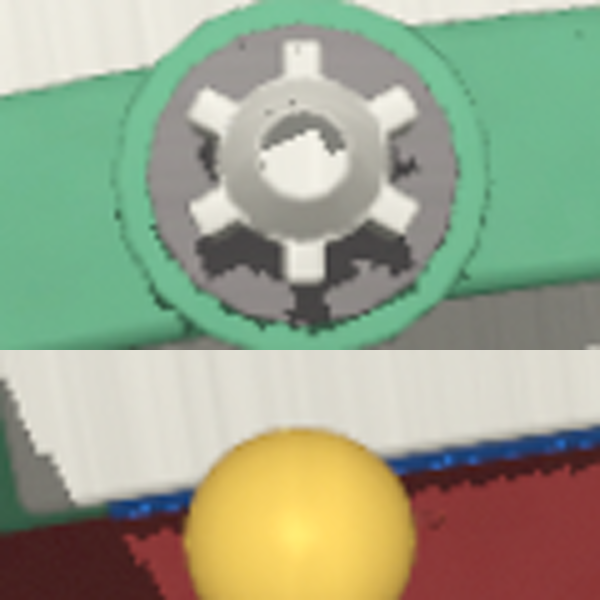

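Teeth are lined up with the bar axis (one tooth straight up at (324,48), one straight down at (324,96)). The knob centre is about (322,169).

```bash
python3 - <<'E'
from h import *
o=bot.get_obs();c=bot.camera("wrist");e=np.array(o["ee_pos"])
P=[(302,40),(305,282),(198,105),(200,225),(408,100),(410,222)]
X=np.array([onz(c,(263+x/5,40+y/5),.127,o)[:2] for x,y in P]);m=X.mean(0);d=X-m
a=np.degrees(np.arctan2(d[:,1],d[:,0]));print(m,np.hypot(*d.T)*1e3,a%60)
R=Ro.from_euler("z",o["tcp_rot"][2],degrees=True).as_matrix()
k=onz(c,(322,168.8),e[2]+.011,o)-e;k=R.T@k;print("knob tool",k)
s=R.T@(np.array([*m,0])-e);print("seat tool",s)
h=np.array([k[0]-.053,k[1]]);print("handle off",h)
mv=R[:2,:2]@(s[:2]-h);print("move cm",mv*100, "if h=0 along",(R[:2,:2]@(s[:2]-[0,h[1]]))*100)
E
```

```text
[0.50433419 0.13434222] [16.17232865 15.86416129 15.49211725 15.68320614 15.6734094  15.71414304] [37.23922274 36.93325773 37.14230184 38.36824922 38.31808923 36.37974166]
knob tool [0.05525249 0.00060311 0.011     ]
seat tool [ 0.10214459 -0.00063158 -0.19430065]
handle off [0.00225249 0.00060311]
move cm [-9.1034851   4.11413718] if h=0 along [-9.30987667  4.2043567 ]
```

```bash
python3 - <<'E'
from h import *
for i in range(2):
    o=bot.get_obs();c=bot.camera("wrist");e=np.array(o["ee_pos"]);R=Ro.from_euler("z",o["tcp_rot"][2],degrees=True).as_matrix()
    print(c["cx"],c["cy"],c["fovy"],np.round(c["mount"],5).tolist(),o["tcp_rot"])
    for p in ((322,165),(322,168.8)): print(R.T@(onz(c,p,e[2]+.011,o)-e))
E
```

```text
321.4920686309887 201.68953475302953 65.70646984690485 [[-7e-05, -0.94922, -0.31461, 0.08225], [1.0, 2e-05, -0.00028, -0.00078], [0.00027, -0.31461, 0.94922, -0.1353], [0.0, 0.0, 0.0, 1.0]] [-1.79997866e+02  1.24002058e-03  1.56391376e+02]
[0.05684532 0.00060277 0.011     ]
[0.05525249 0.00060225 0.011     ]
321.4920686309887 201.68953475302953 65.70646984690485 [[-7e-05, -0.94922, -0.31461, 0.08225], [1.0, 2e-05, -0.00028, -0.00078], [0.00027, -0.31461, 0.94922, -0.1353], [0.0, 0.0, 0.0, 1.0]] [ 1.79999230e+02 -2.53544241e-04  1.56386975e+02]
[0.05684474 0.00060333 0.011     ]
[0.0552519 0.0006028 0.011    ]
```

Both views agree that the handle sits about 2 mm forward along the bar in the hand. Target TCP is about (0.5066, 0.1343), yaw 157.4.

```bash
python3 -m inch '[[-3,1.3,0,0.5],[-6,2.7,0,1],[-8.5,3.8,0,1],[-9.1,4.1,0,1],[-9.1,4.1,0,1],[-9.1,4.1,-1,1],[-9.1,4.1,-1.6,1],[-9.1,4.1,-2,1]]'
python3 -m inch '[[0,0,-0.2,0],[0,0,-0.4,0],[0,0,-0.6,0],[0,0,-0.8,0],[0,0,-0.9,0],[0,0,-1,0],[0,0,-1,0],[0,0,-1,0]]'
python3 - <<'E'
from h import *
c=bot.camera("side");save(c,"s6.png",(260,90,350,190),5);o=bot.get_obs();print(o["ee_pos"],o["tcp_rot"],o["wrist_force"],o["torque"])
E
```

```text
time: 11.35
ee_pos: [0.5067, 0.1335, 0.1732]
tcp_rot: [-180.0, -0.1, 157.4]
wrist_force: [-0.3, -0.4, -1.6]
opening: 0.0129
grasp_force: 61.7
time: 12.35
ee_pos: [0.5067, 0.1338, 0.1644]
tcp_rot: [180.0, 0.0, 157.4]
wrist_force: [0.0, 0.4, -1.6]
opening: 0.0133
grasp_force: 61.7
[0.5067143 0.1338245 0.1643619] [1.79994300e+02 5.48615753e-03 1.57384557e+02] [ 0.39969097  0.47999999 -1.79106765] [-0.03995843  0.0046951   0.044671  ]
```

View pics/s6.png

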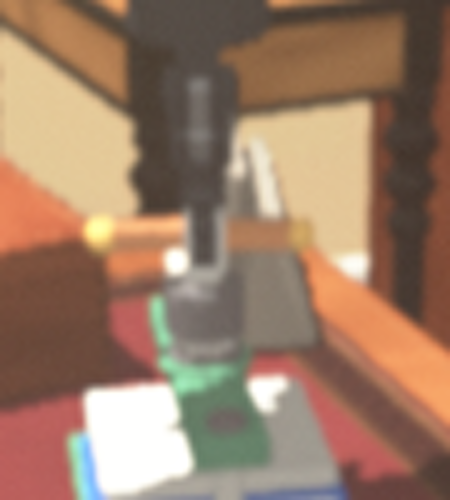

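The side view shows the hub at (300,155) over the spindle head, upright, with no contact force. I continue down.

```bash
python3 -m inch '[[0,0,-0.15,0],[0,0,-0.3,0],[0,0,-0.45,0],[0,0,-0.6,0],[0,0,-0.75,0],[0,0,-0.9,0],[0,0,-1,0],[0,0,-1,0]]'
```

```text
time: 13.4
ee_pos: [0.5067, 0.1338, 0.1544]
tcp_rot: [180.0, 0.0, 157.4]
wrist_force: [-1.0, -0.8, -1.7]
opening: 0.0128
grasp_force: 61.9
```

Meshed freely. I press gently down to the flange before turning.

```bash
python3 -m inch '[[0,0,-0.05,0],[0,0,-0.1,0],[0,0,-0.15,0],[0,0,-0.15,0],[0,0,-0.15,0],[0,0,-0.15,0],[0,0,-0.15,0],[0,0,-0.15,0]]'
```

```text
time: 14.4
ee_pos: [0.5068, 0.1339, 0.1543]
tcp_rot: [179.9, 0.1, 157.4]
wrist_force: [-4.4, -1.1, 10.1]
opening: 0.0131
grasp_force: 63.5
```

```bash
python3 -m inch '[[0,-0.02,0.05,-6],[-0.02,-0.04,0.05,-12],[-0.03,-0.06,0.05,-18],[-0.05,-0.07,0.05,-24],[-0.06,-0.08,0.05,-30],[-0.08,-0.09,0.05,-36],[-0.1,-0.1,0.05,-42],[-0.12,-0.11,0.05,-48]]'
python3 - <<'E'
from workcell import bot
o=bot.get_obs();print(o["ee_pos"],o["tcp_rot"][2],o["q"][5],o["wrist_force"],o["torque"])
E
```

```text
time: 15.4
ee_pos: [0.5058, 0.1329, 0.1543]
tcp_rot: [179.9, -0.0, 109.2]
wrist_force: [-1.1, -0.6, 5.8]
opening: 0.0126
grasp_force: 62.9
[0.50576315 0.13288068 0.15430089] 109.21161475544835 85.50466220766249 [-1.08785082 -0.62137484  5.77543283] [-0.0096527   0.38307713  0.28192981]
```

Turning well with about 0.28 N m. I continue toward the stop in small steps.

```bash
python3 -m inch '[[0,0,0,-3],[-0.02,-0.01,0,-6],[-0.03,-0.01,0,-9],[-0.04,-0.01,0,-12],[-0.05,-0.01,0,-15],[-0.06,-0.01,0,-18],[-0.07,-0.01,0,-21],[-0.07,-0.01,0,-21]]'
python3 - <<'E'
from workcell import bot
o=bot.get_obs();print(o["ee_pos"],o["tcp_rot"][2],o["q"][5],o["wrist_force"],o["torque"])
E
```

```text
time: 16.4
ee_pos: [0.5052, 0.1329, 0.1543]
tcp_rot: [179.9, -0.0, 88.4]
wrist_force: [0.1, 0.8, 5.7]
opening: 0.0128
grasp_force: 62.9
[0.50520006 0.13285605 0.1543172 ] 88.36020871600212 106.36620308842829 [0.05405511 0.84070586 5.6519031 ] [0.08771533 0.23642701 0.14223886]
```

```bash
python3 -m inch '[[0,0,0,-2],[-0.01,0,0,-4],[-0.02,0,0,-6],[-0.03,0,0,-8],[-0.04,0,0,-9],[-0.05,0,0,-10],[-0.05,0,0,-11],[-0.05,0,0,-12]]'
python3 - <<'E'
from workcell import bot
o=bot.get_obs();print(o["ee_pos"],o["tcp_rot"][2],o["q"][5],o["wrist_force"],o["torque"])
E
```

```text
time: 17.4
ee_pos: [0.5048, 0.1331, 0.1543]
tcp_rot: [179.9, -0.1, 76.5]
wrist_force: [-0.4, 0.4, 6.3]
opening: 0.0128
grasp_force: 65.8
[0.50479288 0.1330845  0.15430604] 76.45339077403479 118.30240066848992 [-0.37086268  0.40581496  6.31421822] [0.27989184 0.02723848 1.15605059]
```

Torque rose to 1.16 N m, so the stop is reached after 81° of turn. I relax the load, open and withdraw.

```bash
python3 -m inch '[[0,0,0.05,1],[0,0,0.08,2],[0,0,0.08,3],[0,0,0.08,3],[0,0,0.08,3],[0,0,0.08,3],[0,0,0.08,3],[0,0,0.08,3]]'
python3 -m inch '[[0,0,0,0],[0,0,0,0],[0,0,0,0],[0,0,0,0],[0,0,0,0],[0,0,0,0],[0,0,0,0],[0,0,0,0]]' 5
python3 -m inch '[[0,0,1,0],[0,0,2.5,0],[0,0,4,0],[0,0,6,0],[0,0,8,0],[0,0,9,0],[0,0,9,0],[0,0,9,0]]'
python3 - <<'E'
from h import *
c=bot.camera("side");w=bot.camera("wrist");o=bot.get_obs();print(o["wrist_force"])
for p in bot.landmark_of("handle_bar",w)[:1]: print(p,onz(w,p["point"],.164,o))
A=cv2.resize(c["img"][90:190,250:360],(440,400))[:,:,::-1];B=cv2.resize(w["img"],(640,400))[:,:,::-1][:,150:490]
cv2.imwrite("pics/f7.png",np.hstack([A,B]))
E
```

```text
time: 18.4
ee_pos: [0.5046, 0.1328, 0.1543]
tcp_rot: [180.0, -0.0, 79.4]
wrist_force: [3.8, 4.2, 3.2]
opening: 0.0129
grasp_force: 62.6
time: 19.4
ee_pos: [0.5043, 0.1326, 0.1541]
tcp_rot: [-180.0, 0.0, 79.4]
wrist_force: [0.8, -0.5, -0.3]
opening: 0.05
grasp_force: 0.0
time: 20.4
ee_pos: [0.5041, 0.1326, 0.2434]
tcp_rot: [-180.0, 0.0, 79.4]
wrist_force: [-1.0, 0.2, -0.5]
opening: 0.0501
grasp_force: 0.0
[-0.60286586 -0.24670264 -0.41175743]
{'point': [326.0, 210.8], 'score': 0.58} [0.50601103 0.13429961 0.164     ]
```

View pics/f7.png

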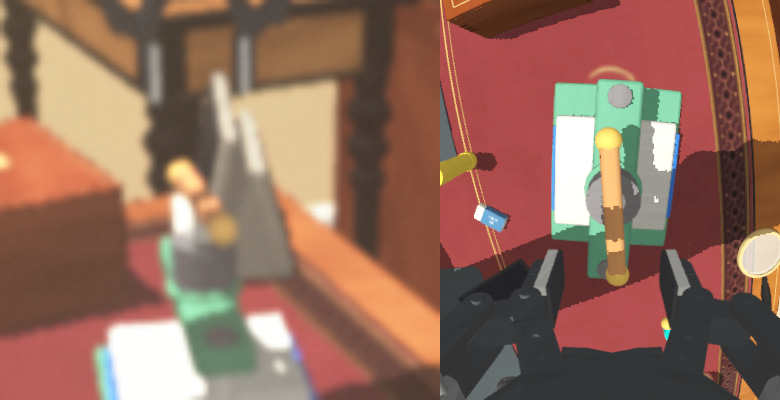

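The handle stands upright on the press with its hub on the flange (bar centre at wrist (612,200) in the crop), and the gripper is clear. Handing in.

```bash
python3 -c "
from workcell import bot
print(bot.job_done())"
```

```text
the job is handed in; nothing more can be done
None
```

I handed the job in after about 20 s of the 45 s: the handle meshed, went fully home, was turned clockwise until the torque rose sharply to 1.16 N m at the stop, and was left upright on the press with the gripper clear; the arm stayed clear of the cup, glue stick and tin, and the hand-in returned no verdict.

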